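Level the tea squares and slide the caddy lid home

TASK

Put the pressed tea away: spread the pile of tea squares inside the open caddy into a single flat layer, then take the caddy's lid from the slab, feed it into the channel at the caddy's open end and slide it on, over the small ridge near the far end, until it is fully home against the stop. Keep every tea square in the caddy, let go of everything, and leave the teapot, pitcher and cups standing where they are.

Things in the scene. Friction and masses are not known exactly. Their poses are not given: they have to be found in the camera images.
- caddy: White ceramic caddy, open on top, 181 long, 79 wide, 50 high, fixed on a slate slab whose top is at z = 20. Origin: on its underside, at the middle of the inside space; x runs along the lid channel from the mouth (open end, x = -80) to the stop, z up. Inside space: x -75..75, y -29..29, floor at z = 6. End sill at the mouth (x -80..-75) 35 high; a block 33.5 high fills x 75..87.5.
- caddy_mouth (a point): Middle of the mouth, at caddy x = -80, y = 0, z = 36, the height of the side ledges the lid slides on. Axes as the caddy's. The channel sides stand 71 apart, flared to about 74 over the first 26 mm, where they are 46 high and have no lips.
- caddy_home (a point): Where the lid's origin lies when fully home: caddy x = 8, y = 0, z = 36. The stop wall's inner face is 87 further on (caddy x = 95). Two side lips overhang the channel by 5 mm each (61 free between them) from caddy x = -56 to 95, tops at about 50; their undersides taper from z = 46 at the mouth side to 43 at the stop.
- ridge (a joint): Springy rounded wooden ridge across the channel at caddy x = 84, 11 mm before the stop. Joint value 0: crest 2.5 mm above the ledges; negative (to -0.003 m) when the lid presses it down. The lid needs a push of some 5 to 18 N to ride over it in its last 15 mm; at home the ridge rises into the lid's groove.
- lid: Flat wooden lid, 174 (x) x 68 (y) x 6 thick, with rounded ends and corners, the same both ways round; 0.12 kg. It starts lying on the slab, right way up. Origin: centre of its underside, x along its length, z up. Underneath, 5 to 18 mm from each end, runs a groove 3 deep. On top in the middle stands a grip bar 12 (x) x 40 (y), from z = 6 to z = 28.
- tea1: Pressed tea square, dark brown, 24 x 24 x 20 high, about 12 g, origin at its centre, z up at the start. All six are alike and lie in the caddy: this one starts in the lower four, which stand close together two by two on the caddy floor (centre at caddy z = 16).
- tea2: Pressed tea square, dark brown, 24 x 24 x 20 high, about 12 g, origin at its centre, z up at the start. All six are alike and lie in the caddy: this one starts in the lower four, which stand close together two by two on the caddy floor (centre at caddy z = 16).
- tea3: Pressed tea square, dark brown, 24 x 24 x 20 high, about 12 g, origin at its centre, z up at the start. All six are alike and lie in the caddy: this one starts in the lower four, which stand close together two by two on the caddy floor (centre at caddy z = 16).
- tea4: Pressed tea square, dark brown, 24 x 24 x 20 high, about 12 g, origin at its centre, z up at the start. All six are alike and lie in the caddy: this one starts in the lower four, which stand close together two by two on the caddy floor (centre at caddy z = 16).
- tea5: Pressed tea square, dark brown, 24 x 24 x 20 high, about 12 g, origin at its centre, z up at the start. All six are alike and lie in the caddy: this one starts on top of the lower four (centre at caddy z = 36), where it blocks the lid, which only clears one layer.
- tea6: Pressed tea square, dark brown, 24 x 24 x 20 high, about 12 g, origin at its centre, z up at the start. All six are alike and lie in the caddy: this one starts on top of the lower four (centre at caddy z = 36), where it blocks the lid, which only clears one layer.
- teapot: Purple clay teapot, 96 in diameter, 85 high, about 140 across spout (+y) and handle (-y); bystander. Origin: centre of its underside.
- pitcher: Clear glass pitcher, 72 in diameter, 85 high, handle at +y; bystander. Origin: centre of its underside.
- cup1: White tea cup, 60 in diameter, 34 high; bystander. Origin: centre of its underside.
- cup2: White tea cup, 60 in diameter, 34 high; bystander. Origin: centre of its underside.

How it is judged (in metres and radians):
On the way, in this order (a step that is already met when the one before it is completed fails the run):
1. all six tea squares lie in the caddy in a single layer (z of tea1 in the frame of caddy between 0.01 and 0.021 m and x of tea1 in the frame of caddy between -0.075 and 0.075 m and y of tea1 in the frame of caddy between -0.029 and 0.029 m and z of tea2 in the frame of caddy between 0.01 and 0.021 m and x of tea2 in the frame of caddy between -0.075 and 0.075 m and y of tea2 in the frame of caddy between -0.029 and 0.029 m and z of tea3 in the frame of caddy between 0.01 and 0.021 m and x of tea3 in the frame of caddy between -0.075 and 0.075 m and y of tea3 in the frame of caddy between -0.029 and 0.029 m and z of tea4 in the frame of caddy between 0.01 and 0.021 m and x of tea4 in the frame of caddy between -0.075 and 0.075 m and y of tea4 in the frame of caddy between -0.029 and 0.029 m and z of tea5 in the frame of caddy between 0.01 and 0.021 m and x of tea5 in the frame of caddy between -0.075 and 0.075 m and y of tea5 in the frame of caddy between -0.029 and 0.029 m and z of tea6 in the frame of caddy between 0.01 and 0.021 m and x of tea6 in the frame of caddy between -0.075 and 0.075 m and y of tea6 in the frame of caddy between -0.029 and 0.029 m), for 0.2 s.
2. the lid is over the ridge and fully home (x of lid in the frame of caddy between 0.005 and 0.012 m and y of lid in the frame of caddy between -0.004 and 0.004 m and z of lid in the frame of caddy between 0.032 and 0.04 m and angle between the x axis of lid and the x axis of caddy, either way round below 0.04 rad and angle between lid's own z axis and vertical below 0.04 rad), for 0.2 s.
At the end, for the whole second after the job is handed in: The lid lies in its channel over the ridge, within 3 mm of the stop, straight and flat within 0.04 rad and at rest; all six tea squares lie at rest inside the caddy in one layer (centres less than 15 mm above its floor); teapot, pitcher and cups stand within 3 cm of where they were (all of step 1 and all of step 2 and linear speed of each of lid, tea1, tea2, tea3, tea4, tea5, tea6 below 0.02 m/s and distance of each of teapot, pitcher, cup1, cup2 from where it was at the start of the episode below 0.03 m and angle between each of teapot, pitcher, cup1, cup2's own z axis and vertical below 0.3 rad); the robot touches nothing.
It fails at once if the teapot is tipped or shifted by more than 3 cm (distance of teapot from where it was at the start of the episode above 0.03 m or angle between teapot's own z axis and vertical above 0.3 rad).
It fails at once if the glass pitcher is tipped or shifted by more than 3 cm (distance of pitcher from where it was at the start of the episode above 0.03 m or angle between pitcher's own z axis and vertical above 0.3 rad).
It fails at once if a cup is tipped or shifted by more than 3 cm (distance of cup1 from where it was at the start of the episode above 0.03 m or angle between cup1's own z axis and vertical above 0.3 rad).
It fails at once if a cup is tipped or shifted by more than 3 cm (distance of cup2 from where it was at the start of the episode above 0.03 m or angle between cup2's own z axis and vertical above 0.3 rad).
It also fails if it takes over 54 s, if anything falls off the work surface, if the arm or the gripper's body presses on something with over 40 N, if the wrist force passes 120 N, or if a joint passes its speed limit or range.

ROBOT

A 6-joint arm with a two-finger parallel gripper is mounted at the origin on the work surface. World frame = base frame: x ahead of the robot, y to its left, z up, the work surface at z = 0. Lengths are in m, angles in degrees, forces in N, time in s.
With the tool pointing down it reaches from about 0.325 to 0.85 m from the base axis. Payload 15.5 kg.
Tool frame: the origin (TCP) lies midway between the tips of the shut fingers; the grasp point (between the pads) lies 19 mm behind it; z points along the fingers, y is the line along which they close (so a half turn about z gives the same grasp; the last joint's range is limited). The gripper opens to 91 mm and grips with 3 to 60 N. Pads are 32 mm wide; open, the fingers measure 118 mm over their backs; the gripper's body (76 mm by 178 mm) begins 60 mm behind the grasp point.
Start: joints at [59.272, 28.281, 77.091, -0, 74.628, -5.472], TCP at [0.267, 0.565, 0.214] pointing down, gripper open.
Joint ranges: [-166.48, 166.48], [-47.26, 123.95], [12.59, 153.08], [-70.14, 250.14], [6.76, 159.57], [-176.63, 176.63]. Speed limits (degrees/s): [108.29, 108.29, 147.25, 172.46, 172.46, 172.46].

INTERFACE

Orientations are given as a 3x3 rotation matrix whose columns are the frame's x, y, z axes.
In Python, from bench import ctrl gives the robot as it stands. Calls block until the motion is done:
- ctrl.goto(position, orientation): joint-space move of the TCP to a pose.
- ctrl.move_l(position, vel=0.15, ori=None, contact_N=None): straight line of the TCP; ori=None keeps the orientation; vel is the mean speed in m/s. With contact_N (N) it stops when the force on the tool has changed by that much, and returns True; else False.
- ctrl.movej(angles): joint-space move.
- ctrl.command_gripper(opening): opening from 0.0 (shut) to 1.0 (fully open); the grip force is fixed at half the most; returns when the fingers have stopped.
- ctrl.sleep(seconds).
- ctrl.ik(position, orientation): joint angles nearest the present ones, or None.
- ctrl.read_camera(name): name is "scene" or "top" or "wrist"; returns the picture (384x512x3 uint8, blue, green, red); there is no depth.
- ctrl.camera_params(name): a dict with "fx", "fy", "cx", "cy" (pixels), "pose" (4x4, takes a point from camera to world coordinates); the wrist camera has in their place "T_tool_cam" (4x4, takes a point from camera to tool coordinates, whose origin is the TCP and whose axes are the flange's). Camera axes: x right, y up, looking along -z (the intrinsics and any distortion apply to the point x, -y, -z); pixel columns grow to the right and rows downward; lengths in m; the calibration is good to about 2 mm. A picture is of the moment at which its call begins: read the wrist's pose just before it. camera_params takes no time and is no camera call.
A pose or a line that the arm cannot do raises ctrl.MotionError and nothing moves.
- ctrl.sign_off(): hands the job in; it is judged then, once.
Readings, each from a call of its own:
- ctrl.current_t(): time.
- ctrl.current_q(): joint angles.
- ctrl.current_dq(): joint speeds.
- ctrl.current_effort(): joint torques, N m.
- ctrl.current_tool_pos(): TCP position.
- ctrl.current_eef_rot(): TCP orientation.
- ctrl.current_contact_force(): force on the tool from outside, world axes, zero at the start.
- ctrl.current_wrist_torque(): the same for the moment, N m.
- ctrl.current_grip_width(): opening from 0.0 (shut) to 1.0 (fully open).
- ctrl.current_grasp_force(): force on a finger pad.
Only numpy, scipy, OpenCV 4.12 (cv2) and the standard library are available. Lean on these libraries where they do the work, as an engineer would, in place of code of your own. Each camera call takes 0.05 s, during which the arm holds its last target. There are 200 camera calls.

## Working session

There is one attempt and no reset: what is moved stays moved. The work goes in short steps, each a Python script; the robot and the scene stay as the last script left them, time stands still between calls to the robot, and variables do not carry over. Pictures are saved under pics/ and viewed, at most 13 in all, crops included, and the job is handed in when it is done.

```bash
ls; mkdir -p pics
python3 - <<'E'
from bench import ctrl
import cv2,numpy as np
np.set_printoptions(precision=4,suppress=True)
for n in("scene","top"):
    cv2.imwrite(f"pics/{n}0.png",ctrl.read_camera(n)); print(n,ctrl.camera_params(n))
print(ctrl.camera_params("wrist")); print(ctrl.current_eef_rot(),ctrl.current_t())
a=[cv2.imread(f"pics/{n}0.png") for n in("top",)]
E
```

```text
bench.py
pics
scene {'fx': 496.4284643528178, 'fy': 496.4284643528178, 'cx': 253.8670710524839, 'cy': 193.6476784582396, 'pose': array([[-0.6979, -0.4905,  0.5219,  1.1772],
       [ 0.7162, -0.4712,  0.5148,  0.5425],
       [-0.0066,  0.733 ,  0.6801,  0.838 ],
       [ 0.    ,  0.    ,  0.    ,  1.    ]])}
top {'fx': 393.4049193353622, 'fy': 393.4049193353622, 'cx': 255.1840584765858, 'cy': 192.42812396988836, 'pose': array([[-0.0079,  0.9809, -0.1941,  0.4208],
       [-0.9999, -0.0057,  0.0122, -0.0508],
       [ 0.0108,  0.1942,  0.9809,  0.9628],
       [ 0.    ,  0.    ,  0.    ,  1.    ]])}
{'fx': 314.76289902293746, 'fy': 314.76289902293746, 'cx': 253.8943402210945, 'cy': 191.1551051802931, 'T_tool_cam': array([[-0.0005,  0.9692,  0.2462,  0.0682],
       [ 1.    ,  0.0004,  0.0005,  0.0008],
       [ 0.0004,  0.2462, -0.9692, -0.1711],
       [ 0.    ,  0.    ,  0.    ,  1.    ]])}
[[-0.9044  0.4266 -0.0006]
 [ 0.4266  0.9044 -0.0009]
 [ 0.0001 -0.0011 -1.    ]] 0.1
```

View pics/top0.png

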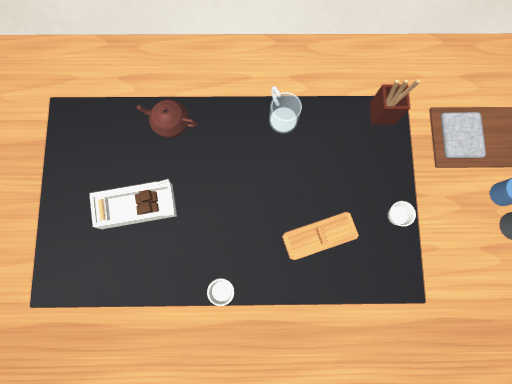

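View pics/scene0.png

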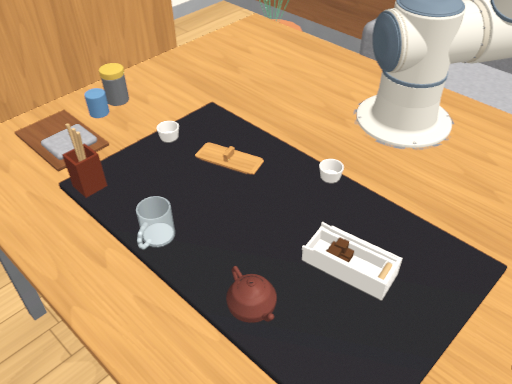

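```bash
cat > h.py <<'E'
from bench import ctrl
import cv2,numpy as np
np.set_printoptions(precision=4,suppress=True)
def cam(n):
    p=ctrl.camera_params(n)
    if n=="wrist":
        T=np.eye(4);T[:3,:3]=ctrl.current_eef_rot();T[:3,3]=ctrl.current_tool_pos();p["pose"]=T@p["T_tool_cam"]
    return p
def px(p,uv,z):
    uv=np.atleast_2d(uv).astype(float);P=np.array(p["pose"])
    d=np.c_[(uv[:,0]-p["cx"])/p["fx"],-(uv[:,1]-p["cy"])/p["fy"],-np.ones(len(uv))]@P[:3,:3].T
    return P[:3,3]+d*((z-P[2,3])/d[:,2])[:,None]
def proj(p,X):
    P=np.array(p["pose"]);c=(np.atleast_2d(X)-P[:3,3])@P[:3,:3]
    return np.c_[p["cx"]-p["fx"]*c[:,0]/c[:,2],p["cy"]+p["fy"]*c[:,1]/c[:,2]]
def down(yaw):  # tool x axis at yaw (deg); z down
    a=np.radians(yaw);c,s=np.cos(a),np.sin(a)
    return np.array([[c,s,0],[s,-c,0],[0,0,-1]])
E
python3 - <<'E'
from h import *
p=cam("top")
print("caddy",px(p,[(90,189),(170,181),(175,213),(98,227)],.07))
print("lid",px(p,[(284,237),(349,213),(358,235),(293,259)],.026))
print("pot,pit,cups",px(p,[(168,120),(284,118),(402,214),(221,293)],.02))
E
```

```text
caddy [[0.6078 0.3192 0.07  ]
 [0.6257 0.1357 0.07  ]
 [0.5507 0.1217 0.07  ]
 [0.5198 0.2947 0.07  ]]
lid [[ 0.4978 -0.13    0.026 ]
 [ 0.5544 -0.288   0.026 ]
 [ 0.5014 -0.3066  0.026 ]
 [ 0.4461 -0.1501  0.026 ]]
pot,pit,cups [[ 0.7954  0.1566  0.02  ]
 [ 0.7997 -0.1372  0.02  ]
 [ 0.552  -0.4184  0.02  ]
 [ 0.3697  0.0188  0.02  ]]
```

Run:
```python
from h import *
import pickle
D={}
for n,xyz,yaw in(("caddy",[.575,.22,.2],188),("lid",[.50,-.218,.2],200)):
    ctrl.goto(xyz,down(yaw)); p=cam("wrist"); im=ctrl.read_camera("wrist"); D[n]=p
    cv2.imwrite(f"pics/w_{n}.png",im); cv2.imwrite(f"pics/w_{n}2.png",cv2.resize(im,(800,600),interpolation=cv2.INTER_CUBIC))
    print(ctrl.current_tool_pos(),ctrl.current_q(),ctrl.current_t())
pickle.dump(D,open("D.pkl","wb"))
```

```text
[0.5746 0.2209 0.2   ] [ 15.4649  28.2657  79.496    0.0109  72.2389 -82.5812] 1.8417
[ 0.5004 -0.2172  0.2   ] [ -29.7414   22.7543   89.4262    0.0089   67.8198 -139.7991] 3.525
```

View pics/w_caddy2.png

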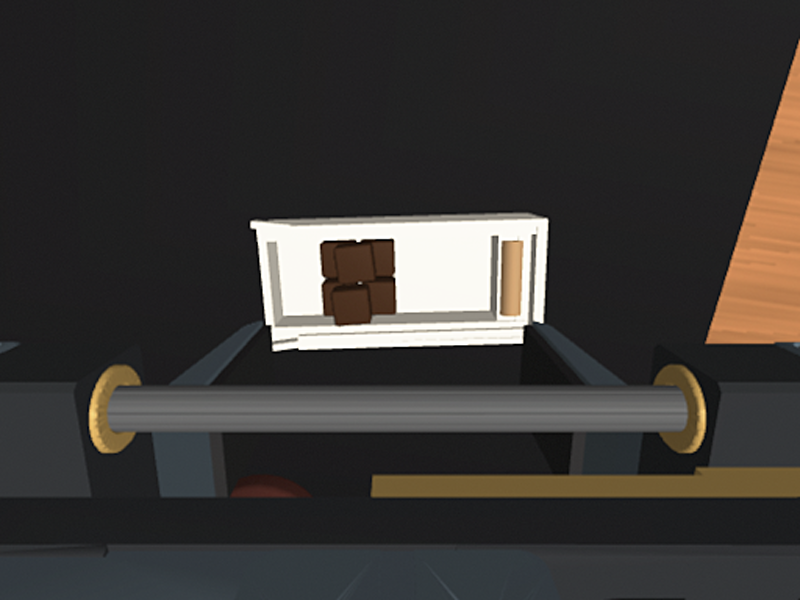

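View pics/w_lid2.png

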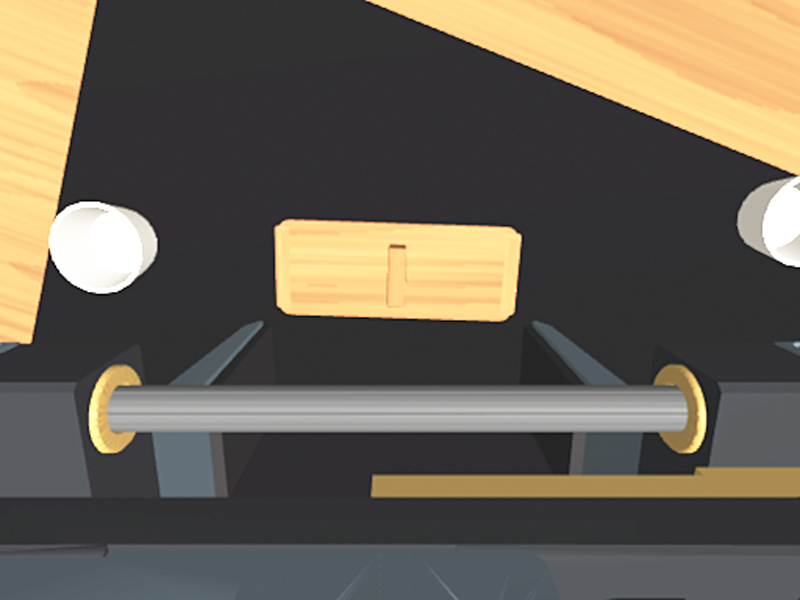

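Caddy image: caddy spans about (253,215)–(547,350), mouth on the left, ridge at (511,278); two top squares at (354,262) and (351,304), lower four behind. Lid image: lid corners (275,220)–(520,230)–(515,321)–(278,313), bar at (397,275). Rectify both to metric planes.

```bash
cat >> h.py <<'E'
def rect(p,im,z,c,yaw,L=.21,W=.15,s=3500):
    a=np.radians(yaw);ex=np.array([np.cos(a),np.sin(a)]);ey=np.array([-ex[1],ex[0]])
    q=np.array([(-L/2,W/2),(L/2,W/2),(L/2,-W/2),(-L/2,-W/2)])
    X=np.c_[np.array(c)[:2]+q[:,:1]*ex+q[:,1:]*ey,np.full(4,z)]
    w,h=int(L*s),int(W*s)
    H=cv2.getPerspectiveTransform(proj(p,X).astype(np.float32),np.float32([(0,0),(w,0),(w,h),(0,h)]))
    return cv2.warpPerspective(im,H,(w,h),flags=cv2.INTER_CUBIC)
E
python3 - <<'E'
from h import *
import pickle
D=pickle.load(open("D.pkl","rb"))
im=cv2.imread("pics/w_lid.png"); p=D["lid"]
r=rect(p,im,.026,[.50,-.218],110,L=.26,W=.2,s=3000)
m=cv2.inRange(cv2.cvtColor(r,cv2.COLOR_BGR2HSV),(5,60,120),(30,255,255))
m[:, :0]=0
cs=[c for c in cv2.findContours(m,0,1)[0] if cv2.contourArea(c)>5e4]
for c in cs:
    (u,v),sz,ang=cv2.minAreaRect(c)
    a=np.radians(110);ex=np.array([np.cos(a),np.sin(a)]);ey=np.array([-ex[1],ex[0]])
    print("lid",np.array([.50,-.218])+(u/3000-.13)*ex+(.1-v/3000)*ey,np.array(sz)/3,ang)
# bar top check (top face z=.048)
print("bar top ends", px(p,np.array([(397,246),(396,306)])/1.5625,.048))
# also from top camera
t=cam("top");print("lid top cam ctr",px(t,[(321,236)],.026))
im=cv2.imread("pics/w_caddy.png")
r=rect(D["caddy"],im,.07,[.575,.22],98,W=.13)
for i in range(0,210,10): cv2.line(r,(int(i*3.5),0),(int(i*3.5),4 if i%50 else 10),(0,255,0),1)
cv2.imwrite("pics/c_rect.png",r)
E
```

```text
lid [ 0.5   -0.218] [174.2483  69.9232] 1.9171346426010132
bar top ends [[ 0.48   -0.2247  0.048 ]
 [ 0.5188 -0.2113  0.048 ]]
lid top cam ctr [[ 0.4996 -0.2182  0.026 ]]
```

View pics/c_rect.png

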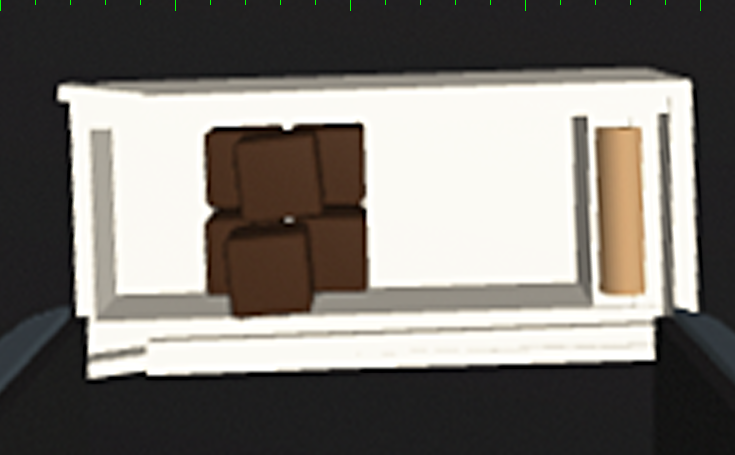

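Rectified view: floor corners at (112,296),(575,285), block top corner (592,303), sill corner (97,320), mouth outer corners (58,86),(88,378), lip start (147,376), stop-end corner (692,80); top squares centred about (281,177) and (271,273).

Run:
```python
from h import *
import pickle
from scipy.optimize import least_squares
p=pickle.load(open("D.pkl","rb"))["caddy"]
a=np.radians(98);ex=np.array([np.cos(a),np.sin(a)]);ey=np.array([-ex[1],ex[0]])
def r2i(uv):
    uv=np.array(uv,float)/3500
    X=np.array([.575,.22])+(uv[:,:1]-.105)*ex+(.065-uv[:,1:])*ey
    return proj(p,np.c_[X,np.full(len(X),.07)])
obs=[(112,296),(575,285),(97,320),(592,303),(58,86),(88,378),(147,376),(692,80)]
mod=np.array([(-75,-29,6),(75,-29,6),(-75,-29,35.5),(75,-29,33.5),(-80,39.5,46),(-80,-39.5,46),(-56,-39.5,50),(101,39.5,50)])/1000.
I=r2i(obs)
def W(t,m):
    c,s=np.cos(t[2]),np.sin(t[2]);return np.c_[t[0]+c*m[:,0]-s*m[:,1],t[1]+s*m[:,0]+c*m[:,1],m[:,2]+.02]
r=least_squares(lambda t:(proj(p,W(t,mod))-I).ravel(),[.575,.22,a],loss="soft_l1")
t=r.x;print(t[:2],np.degrees(t[2]));print((proj(p,W(t,mod))-I).round(1))
def tocad(X):
    d=X[:,:2]-t[:2];c,s=np.cos(t[2]),np.sin(t[2]);return 1000*np.c_[c*d[:,0]+s*d[:,1],-s*d[:,0]+c*d[:,1]]
A=[(237,140),(319,134),(323,213),(243,221)];B=[(228,238),(307,231),(313,313),(232,316)]
for q in(A,B):
    C=tocad(px(p,r2i(q),.066));print("top tea",C.mean(0),C.round(1).tolist())
L=[(207,130),(363,126),(367,290),(207,292)]
C=tocad(px(p,r2i(L),.046));print("low",C.mean(0),C.round(1).tolist())
np.save("caddy.npy",t)
ctrl.read_camera
tp=cam("top");print("topcam proj of corners",proj(tp,W(t,mod[[4,5,7]])).round(1))
```

```text
[0.5767 0.2123] 99.76423464767691
[[ 1.6 -0.4]
 [ 0.2 -1.3]
 [-0.8  0.8]
 [ 0.3  0.7]
 [ 0.9  3.8]
 [-5.7 -1.8]
 [ 0.3 -0.6]
 [-0.9  0.1]]
top tea [-16.89    14.8187] [[-29.1, 25.9], [-5.4, 26.9], [-4.9, 4.0], [-28.1, 2.4]]
top tea [-20.7974 -13.3015] [[-32.6, -2.4], [-9.7, -1.0], [-8.7, -24.8], [-32.2, -25.0]]
low [-17.3299   1.2387] [[-40.9, 26.5], [7.2, 26.3], [6.9, -24.4], [-42.5, -23.4]]
topcam proj of corners [[173.1 213. ]
 [168.5 179.9]
 [ 93.4 226.7]]
```

```bash
cat >> h.py <<'E'
def cad(x,y,z):  # caddy mm -> world
    t=np.load("caddy.npy");c,s=np.cos(t[2]),np.sin(t[2]);x,y=x/1000,y/1000
    return np.array([t[0]+c*x-s*y,t[1]+s*x+c*y,z/1000+.02])
def cyaw(): return np.degrees(np.load("caddy.npy")[2])
E
python3 - <<'E'
from h import *
import pickle
cy=cyaw();print(ctrl.current_t())
for (x,y),px_ in(((-17,13.5),24),((-20.8,-13.3),56)):
    ctrl.command_gripper(.55)
    ctrl.goto(cad(x,y,85),down(cy+90))
    print("hit",ctrl.move_l(cad(x,y,29),vel=.12,contact_N=6))
    ctrl.command_gripper(0)
    print("w",ctrl.current_grip_width()*91,ctrl.current_grasp_force())
    ctrl.move_l(cad(x,y,85),vel=.2)
    ctrl.goto(cad(px_,0,85),down(cy))
    print("w",ctrl.current_grip_width()*91)
    print("hit",ctrl.move_l(cad(px_,0,10),vel=.12,contact_N=8),(ctrl.current_tool_pos()[2]-.02)*1000)
    ctrl.command_gripper(.32)
    ctrl.move_l(cad(px_,0,85),vel=.2)
    print(ctrl.current_t())
ctrl.goto(cad(0,0,150),down(cy+88))
p=cam("wrist");im=ctrl.read_camera("wrist");pickle.dump(p,open("P2.pkl","wb"))
cv2.imwrite("pics/w3.png",im);cv2.imwrite("pics/w3b.png",cv2.resize(im[60:330,86:426],(800,635))[:600]);print(ctrl.current_t())
E
```

```text
3.525
hit True
w 23.696216418666562 31.47185068577528
w 23.834579687450628
hit True 22.135114647842883
10.075
hit True
w 0.4268414832162801 3.3237356320023537
w 0.4737867710535042
hit False 10.533696408943978
17.1333
18.6833
```

View pics/w3b.png

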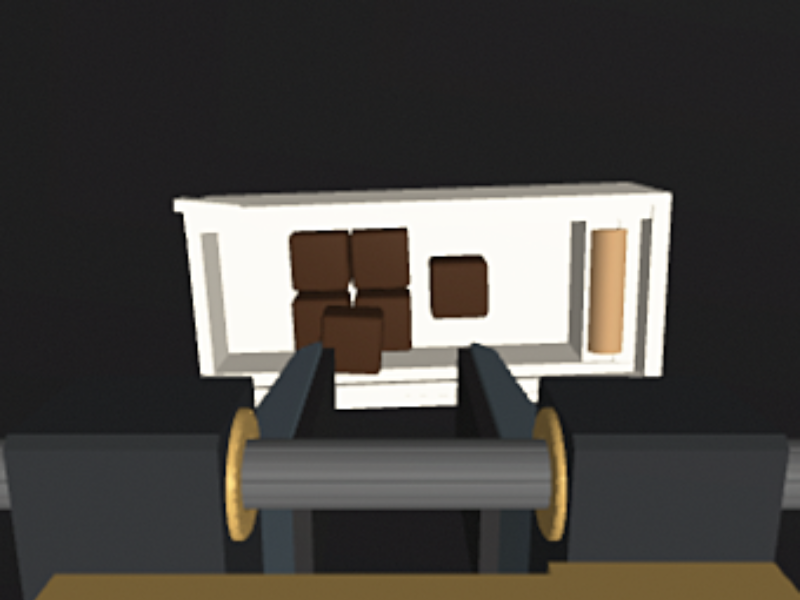

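Five squares are down (first one at (459,287)); the second top square still sits on the pile at (352,341) — the descent was stopped early by a contact trigger. Retry with the pads further from the lip.

Run:
```python
from h import *
import pickle
cy=cyaw();t=np.load("caddy.npy");p=pickle.load(open("P2.pkl","rb"))
X=px(p,np.array([(323,317),(382,315),(381,372),(325,373)])/2.353+[86,60],.066)
d=X[:,:2]-t[:2];c,s=np.cos(t[2]),np.sin(t[2]);C=1000*np.c_[c*d[:,0]+s*d[:,1],-s*d[:,0]+c*d[:,1]];print(C,C.mean(0))
x,y=C.mean(0)[0],-9.5
ctrl.command_gripper(.55)
ctrl.goto(cad(x,y,75),down(cy+90))
print("hit",ctrl.move_l(cad(x,y,29.5),vel=.08,contact_N=12),ctrl.current_tool_pos()[2]*1000-20,ctrl.current_contact_force())
ctrl.command_gripper(0)
w=ctrl.current_grip_width()*91;print("w",w,ctrl.current_grasp_force())
if w<20: raise SystemExit
ctrl.move_l(cad(x,y,80),vel=.2)
off=C.mean(0)[1]-y   # tea lies at tool -? : caddy y offset -> after turning -90 deg
xo=off               # caddy +y offset turns into caddy +x
ctrl.goto(cad(55-xo,0,80),down(cy))
print("hit",ctrl.move_l(cad(55-xo,0,10.5),vel=.1,contact_N=15),ctrl.current_tool_pos()[2]*1000-20,ctrl.current_contact_force())
ctrl.command_gripper(.32)
ctrl.move_l(cad(55-xo,0,85),vel=.2)
ctrl.goto(cad(0,0,150),down(cy+88))
p=cam("wrist");im=ctrl.read_camera("wrist");pickle.dump(p,open("P3.pkl","wb"))
cv2.imwrite("pics/w4.png",im);print(ctrl.current_t())
r=rect(p,im,.056,cad(8,0,0),cy,W=.11);cv2.imwrite("pics/w4r.png",r)
```

```text
[[-27.6427  -3.785 ]
 [ -4.9921  -3.8116]
 [ -6.3196 -26.8136]
 [-28.2243 -26.4342]] [-16.7947 -15.2111]
hit False 29.71507890504641 [ 0.5138 -0.0352 -0.1627]
w 23.504013616499282 30.00059187412262
hit True 32.43848497468744 [-0.4343 -5.4113 13.9219]
25.5917
```

View pics/w4r.png

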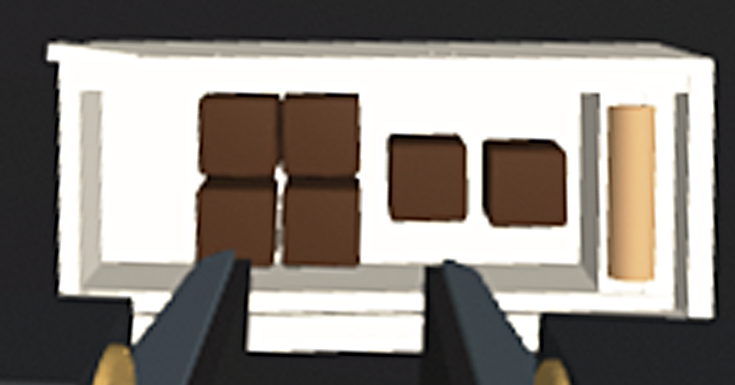

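All six lie flat in one layer: four at (200–360, 93–265), others at (427,178) and (525,183). The ledge edges (v 91/290) and sill/block edges (u 82/598) confirm the caddy fit to about 0.5 mm. Now the lid.

Run:
```python
from h import *
t=np.load("caddy.npy");new=cad(.4,.4,0);t[:2]=new[:2];np.save("caddy.npy",t)
cy=cyaw();print(ctrl.current_t())
ctrl.command_gripper(.5)
R=down(108.1+90)
ctrl.goto([.5,-.218,.09],R)
print(ctrl.move_l([.5,-.218,.0295],vel=.08,contact_N=15))
ctrl.command_gripper(0)
print("w",ctrl.current_grip_width()*91,ctrl.current_grasp_force())
P=ctrl.current_tool_pos();zt=P[2]-.02;print(P)
ctrl.move_l([P[0],P[1],.12],vel=.15)
def L(x,dz): # tool pos for lid origin at caddy x
    q=cad(x,0,36+dz);q[2]+=zt;return q
np.save("zt.npy",zt)
ctrl.goto(L(-185,30),down(cy+90))
ctrl.move_l(L(-185,1.5),vel=.12)
print("w",ctrl.current_grip_width()*91,ctrl.current_t(),ctrl.current_contact_force())
for x,dz in((-150,1.5),(-120,1.2),(-80,1),(-40,.7)):
    h=ctrl.move_l(L(x,dz),vel=.06,contact_N=12)
    print(x,h,ctrl.current_contact_force(),ctrl.current_wrist_torque())
    if h:break
p=cam("wrist");im=ctrl.read_camera("wrist");cv2.imwrite("pics/w5.png",im);cv2.imwrite("pics/s5.png",cv2.resize(ctrl.read_camera("scene")[180:330,250:450],(800,600),interpolation=cv2.INTER_CUBIC))
print(ctrl.current_tool_pos(),L(x,dz),ctrl.current_t())
```

```text
25.5917
False
w 11.665544016566205 30.00066876411438
[ 0.5    -0.218   0.0296]
w 11.691866312293048 31.4 [ 0.6573 -0.3752 -2.0664]
-150 False [ 0.3889 -0.3398 -2.0926] [ 0.1029  0.024  -0.0305]
-120 False [-0.4416 -0.4236 -1.7809] [ 0.0459 -0.0052 -0.038 ]
-80 False [-0.3625 -0.1536 -1.8876] [0.0858 0.0462 0.0135]
-40 False [-0.6366 -0.9402 -1.9329] [0.0223 0.0228 0.0418]
[0.5831 0.1729 0.0663] [0.583  0.1732 0.0663] 34.5167
```

View pics/s5.png

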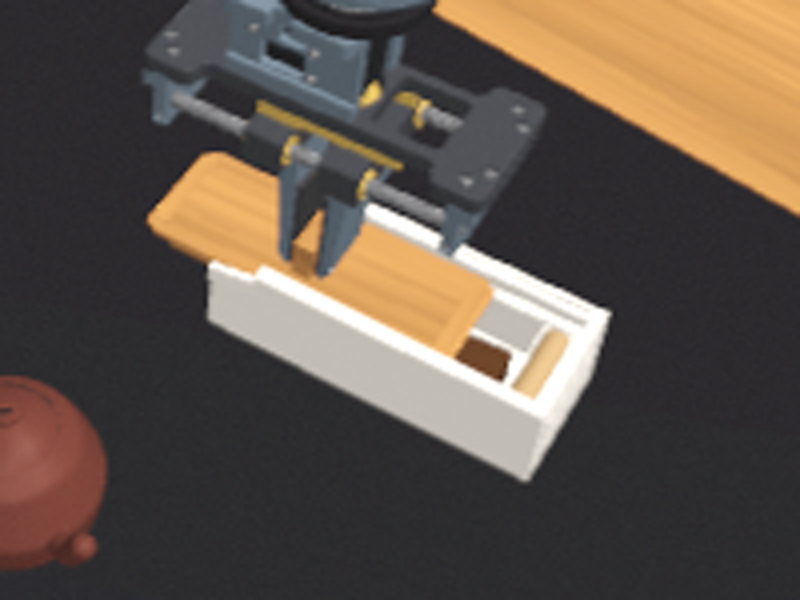

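The scene crop shows the lid fed straight under both lips, its front end at (470,320), ridge ahead at (545,365). Continue, release, and push it home with shut fingers.

Run:
```python
from h import *
zt=float(np.load("zt.npy"));cy=cyaw()
def L(x,dz):
    q=cad(x,0,36+dz);q[2]+=zt;return q
print(ctrl.move_l(L(-12,.4),vel=.06,contact_N=15),ctrl.current_contact_force())
ctrl.command_gripper(.3)
P=ctrl.current_tool_pos();ctrl.move_l(P+[0,0,.04],vel=.15)
ctrl.command_gripper(0)
b=-12-6-14-8
ctrl.move_l(L(b,40),vel=.15)
print(ctrl.move_l(L(b,1),vel=.12,contact_N=10))
f0=ctrl.current_contact_force()
ux=cad(1000,0,0)-cad(0,0,0)
for x in (-28,-24,-20,-16,-13,-11,-9,-7):
    h=ctrl.move_l(L(x,1),vel=.03,contact_N=28)
    d=(ctrl.current_tool_pos()-cad(0,0,0))@ux*1000
    print(x,h,d,(ctrl.current_contact_force()-f0)@ux)
    if h:break
print(ctrl.current_t())
```

```text
False [-0.5412 -0.0738 -2.3708]
False
-28 False -27.820517141763247 -0.5432817870395117
-24 False -23.86059940953739 0.10266122699993739
-20 False -19.94050665743679 0.0446523710392041
-16 False -15.703232978857333 0.20072514046641604
-13 False -12.660247046771136 -0.019152527573816438
-11 False -10.8364906432412 0.48306071980574
-9 False -8.884802790503189 1.156081027311227
-7 False -8.404064846197631 -13.70227069507461
39.775
```

Run:
```python
from h import *
cv2.imwrite("pics/s6.png",cv2.resize(ctrl.read_camera("scene")[200:320,290:450],(800,600),interpolation=cv2.INTER_CUBIC))
```

```text
(no output)
```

View pics/s6.png

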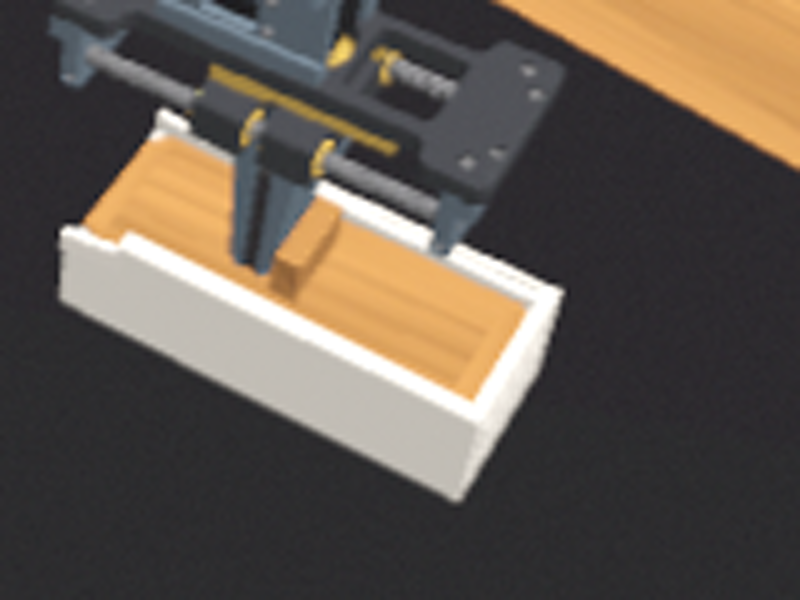

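The lid looks nearly home with fingers against the bar at (275,265), but 14 N may be the ridge or the stop. Keep pushing in small steps.

Run:
```python
from h import *
zt=float(np.load("zt.npy"))
def L(x,dz):
    q=cad(x,0,36+dz);q[2]+=zt;return q
ux=cad(1000,0,0)-cad(0,0,0);f0=np.zeros(3)
for x in (-6,-5,-4,-3,-2,-1,0,1,2,3):
    h=ctrl.move_l(L(x,1),vel=.04,contact_N=25)
    d=(ctrl.current_tool_pos()-cad(0,0,0))@ux*1000;f=ctrl.current_contact_force()@ux
    print(x,h,d,f)
    if h or f<-32:break
print(ctrl.current_t())
p=cam("wrist");im=ctrl.read_camera("wrist");cv2.imwrite("pics/w7.png",cv2.resize(im,(800,600),interpolation=cv2.INTER_CUBIC))
import pickle;pickle.dump(p,open("P7.pkl","wb"))
```

```text
-6 False -8.249960383479598 -21.21850360527727
-5 False -8.151699326434894 -28.189882956279146
-4 False -8.028854185585944 -35.883766980355105
40.575
```

View pics/w7.png

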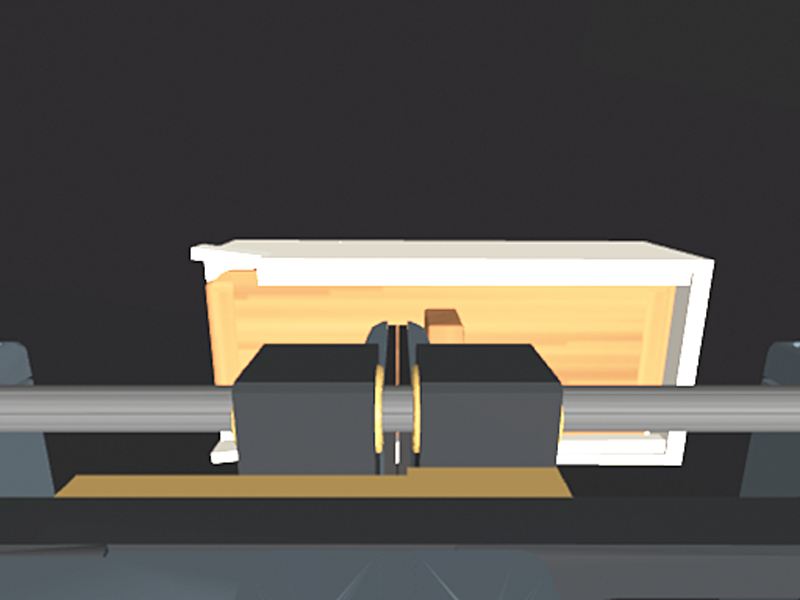

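Run:
```python
from h import *
import pickle
p=pickle.load(open("P7.pkl","rb"))
g=lambda *a:(proj(p,cad(*a))*1.5625).round(1)[0]
print("stop top",g(95,20,50),"lid end",g(95,20,42),"lid end if -5mm",g(90,20,42),"mouth-side end",g(-79,20,42),"bar top far",g(14,20,64),g(2,20,64))
print("lid z up?",g(8,30.5,50))
```

```text
stop top [687.4 313. ] lid end [675.2 307.1] lid end if -5mm [661.6 307.1] mouth-side end [205.6 306.5] bar top far [463.3 324.4] [426.6 324.3]
lid z up? [442.1 283.8]
```

The wrist view shows lid end (675), mouth-side end (207) and bar (425–463), matching the projected home position. Back off, check, hand in.

Run:
```python
from h import *
zt=float(np.load("zt.npy"))
def L(x,dz):
    q=cad(x,0,36+dz);q[2]+=zt;return q
ctrl.move_l(L(-18,1),vel=.06)
ctrl.move_l(L(-18,95),vel=.15)
p=cam("wrist");im=ctrl.read_camera("wrist")
cv2.imwrite("pics/w8.png",rect(p,im,.062,cad(8,0,0),cyaw(),W=.11))
X=lambda *a:proj(p,cad(*a)).round(1)[0]
print(ctrl.current_contact_force(),ctrl.current_t())
```

```text
[ 0.4778 -0.5847 -0.7761] 41.8333
```

View pics/w8.png

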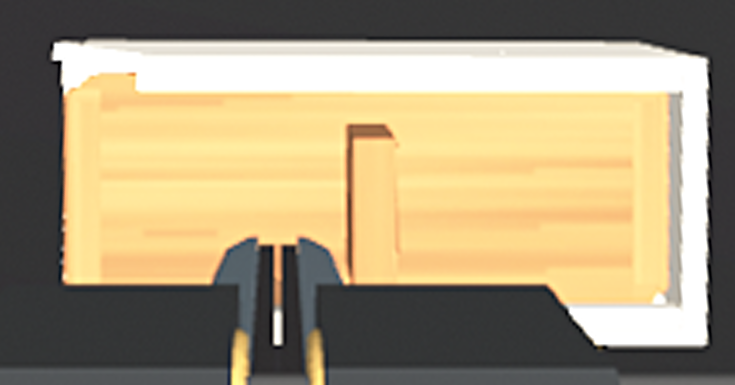

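The lid spans u 64–669, so its centre is about 7.7 mm: home, straight, and the fingers are clear.

```bash
python3 -c "
from bench import ctrl
print(ctrl.sign_off())"
```

```text
the job is handed in; nothing more can be done
None
```

Handed in at about 42 s: the six tea squares lie in one layer, the lid is over the ridge and fully home against the stop by my measurements, the gripper is clear, and the arm hit none of the teapot, pitcher or cups that I noticed (I did not re-measure their positions); `sign_off` gave no verdict.

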